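# Turn the evidence turntable so the tall bottle faces the camera

### The arm

A 6-joint arm with a two-finger parallel gripper is mounted at the origin on the work surface. World frame = base frame: x ahead of the robot, y to its left, z up, the work surface at z = 0. Lengths are in m, angles in rad, forces in N, time in s.
With the tool pointing down it reaches from about 0.375 to 0.975 m from the base axis. Payload 3.8 kg.
Tool frame: the origin (TCP) lies at the very end of the fingers, on their centre line; the grasp point (between the pads) lies 19 mm behind it (bot.tcp_to_grasp is the z of the grasp point in the tool frame, in m); z points along the fingers, y is the direction in which the jaws open and shut (so a half turn about z gives the same grasp; the last joint's range is limited). The gripper opens to 85 mm and grips with 20 to 120 N. Pads are 22 mm wide; open, the fingers measure 114 mm over their backs; the gripper's body (76 mm by 85 mm) begins 54 mm behind the grasp point. The pads swing forward as they close: fully open they stand 13 mm farther back than shut.
Start: joints at [1.193, 0.264, 1.604, -0, 1.274, -0.037], TCP at [0.226, 0.636, 0.194] pointing down, gripper open.
Joint ranges: [-2.63, 2.63], [-0.94, 2.18], [0.31, 2.57], [-1.31, 4.45], [0, 2.66], [-2.55, 2.55]. Speed limits (rad/s): [2.57, 2.57, 3.14, 3.14, 3.14, 3.14].

### API

Orientations are given as a rotation vector (axis times angle).
In Python, from workcell import status, vision, job, bot gives the robot as it stands.
- The arm moves only by the tool apply_moves, never from a script. Its argument "deltas" is a list of rows, each a list of 7 numbers: the shift along the tool's x, y, z in m, then the turn, a rotation vector about the tool's x, y, z in rad, then the closure, from 0 (fully open) to 1 (shut). In form: [[x, y, z, rx, ry, rz, jaw], ...]. A call has 1 to 8 rows; each row is the pose to reach, as a shift and turn from the pose commanded when the call began, along the tool's axes at that moment; what a row does not reach only later rows make up. A row lasts 1/12 s, in which the tool goes at most 41.7 mm and 7.16 degrees, less where a joint would pass 70% of its speed; a pose out of reach is approached as far as the arm can. A call with a gripper value outside its range is refused whole. The fingers move at their own pace and stop on an object; "squeeze" is the grip in N (left out, the last holds). Time passes only in rows, so rows that repeat a pose let the fingers close. It gives the time, the measured TCP pose, the force and the opening at its end, in the units of the state.
- status.read_state(): the state, without advancing time (a new reading comes with each control period).
- vision.read_camera(name): name is "side" or "top" or "wrist"; returns the picture (480x640x3 uint8, red, green, blue); there is no depth.
- vision.get_calibration(name): a dict with "fov_y" (degrees; the focal length in pixels is half the picture's height over the tangent of half this angle, whatever the lens; pixels are square), "cx", "cy" (the principal point, pixels), "R" (3x3) and "t" (3): a world point X has camera coordinates R X + t; the wrist camera has in their place "tool_from_camera" (4x4, takes a point from camera to tool coordinates, whose origin is the TCP and whose axes are the flange's). Camera axes: x right, y down, z forward; pixel columns grow to the right and rows downward; lengths in m; the calibration is good to about 2 mm. A picture is of the moment at which its call begins: read the wrist's pose just before it. get_calibration takes no time and is no camera call.
- job.finish_job(): hands the job in, once; it reports no verdict.
The state is a dict: "time": time; "q": joint angles; "joint_vel": joint speeds; "joint_torque": joint torques, N m; "tool_pos": TCP position; "tcp_rot": TCP orientation; "wrist_force": force on the tool from outside, world axes, zero at the start; "torque": the same for the moment, N m; "width": opening from 0.0 (shut) to 1.0 (fully open).
Only numpy, scipy, OpenCV 4.12 (cv2) and the standard library are available. Lean on these libraries where they do the work, as an engineer would, in place of code of your own. Each camera call takes 0.05 s, during which the arm holds its last target. There are 200 camera calls.

### The job

Spin the white photo turntable by pushing its notched rim with the fingertips, gently, until the tall bottle on it stands squarely in front of the camera lens, on the line from the turntable's centre to the lens. Touch none of the four exhibits standing on the turntable, and leave them upright in their places; leave the other goods on the counter alone too. When the bottle faces the lens, take the hand away and leave the turntable still.

Things in the scene. Friction and masses are not known exactly. Their poses are not given: they have to be found in the camera images.
- platter: The turntable: a white disc, radius 170 mm, 28 mm thick, that turns either way without limit about its vertical axis. Origin on the axis at the disc's underside, 22 mm above the counter (flat top at 50 mm); z up, turning with the disc. About 1 N at the rim turns it; it stops where it is left. Keep it below 2.5 rad/s.
- notch (a point): Point on the disc's top, at radius 156 mm, in one of the rim's six finger notches. They are centred 30, 90, 150, 210, 270 and 330 degrees anticlockwise (from above) from the platter's x axis; this is the one at 30. Each is about 50 mm wide along the rim, cut right through the disc's thickness, open outward, and reaches in to radius 135 mm.
- rig: The fixed rig: a round foot (radius 100 mm, 20 mm high) under the disc and a rail, 50 mm wide, 14 mm high, along the rig's +x axis to a black camera, 110 mm wide, 146 mm tall, whose lens (250 mm from the turntable's axis, 100 mm up) looks back at the turntable. Origin on that axis at counter level, z up. 'In front of the lens' is along +x from the origin.
- tall_bottle_mid (a point): The tall bottle, the one to bring before the lens: round, 38 mm across, 105 mm tall, by far the tallest thing on the turntable, amber glass with white cap. Point at its centre, half-way up. It stands loose on the disc, about 75 mm from its axis.
- short_bottle_mid (a point): Short bottle of the same make: 38 mm across, 62 mm tall, loose on the disc, about 75 mm from its axis. Point at its centre, half-way up.
- squat_jar_mid (a point): Squat white jar, 50 mm across, 50 mm tall, loose on the disc, about 75 mm from its axis. Point at its centre, half-way up.
- carton_mid (a point): Upright paper carton, 32 x 46 mm, 70 mm tall, loose on the disc, about 75 mm from its axis. Point at its centre, half-way up.
- pill_pot: Bystander on the counter: white pot, 54 mm across, 85 mm tall. Origin at the centre of its underside.
- vial: Bystander: small glass vial, 30 mm across, 60 mm tall. Origin at the centre of its underside.
- flat_carton: Bystander: flat paper carton 140 x 60 mm, 35 mm high. Origin at the centre of its underside.
- cup: Bystander: steel cup, 70 mm across, 90 mm tall. Origin at the centre of its underside.
Not all that is in view belongs to the job. Leave any pink look-alike of the part that bears squat_jar_mid alone. Leave any green look-alike of the part that bears short_bottle_mid alone.

How it is judged:
On the way:
1. the fingers push the turntable (contact force between the fingers and platter above 0.3 N), for 0.1 s.
At the end, for the whole second after the job is handed in: The tall bottle's centre is within 14 mm either side of the line from the turntable's axis to the lens, on the lens side; the turntable is still; all four exhibits stand upright on the disc, 50 to 100 mm from its axis; the other goods on the counter are within 20 mm of where they were, upright (y of tall_bottle_mid in the frame of rig between -0.014 and 0.014 m and x of tall_bottle_mid in the frame of rig above 0.055 m and angular speed of platter below 0.05 rad/s and angle between each of tall_bottle_mid, short_bottle_mid, squat_jar_mid, carton_mid, pill_pot, vial, flat_carton, cup's own z axis and vertical below 0.1 rad and z of tall_bottle_mid in the frame of platter between 0.0745 and 0.0865 m and horizontal distance between tall_bottle_mid and platter between 0.05 and 0.1 m and z of short_bottle_mid in the frame of platter between 0.053 and 0.065 m and horizontal distance between short_bottle_mid and platter between 0.05 and 0.1 m and z of squat_jar_mid in the frame of platter between 0.047 and 0.059 m and horizontal distance between squat_jar_mid and platter between 0.05 and 0.1 m and z of carton_mid in the frame of platter between 0.057 and 0.069 m and horizontal distance between carton_mid and platter between 0.05 and 0.1 m and distance of each of pill_pot, vial, flat_carton, cup from where it was at the start of the episode below 0.02 m); the robot touches nothing.
It fails at once if an exhibit on the turntable is touched by the robot (contact force between any of the fingers, the arm and tall_bottle above 0.5 N or contact force between any of the fingers, the arm and short_bottle above 0.5 N or contact force between any of the fingers, the arm and squat_jar above 0.5 N or contact force between any of the fingers, the arm and carton above 0.5 N).
It fails at once if an exhibit is lifted off the turntable or tipped ((z of tall_bottle_mid in the frame of platter above 0.0955 m or angle between tall_bottle_mid's own z axis and vertical above 0.35 rad) or (z of short_bottle_mid in the frame of platter above 0.074 m or angle between short_bottle_mid's own z axis and vertical above 0.35 rad) or (z of squat_jar_mid in the frame of platter above 0.068 m or angle between squat_jar_mid's own z axis and vertical above 0.35 rad) or (z of carton_mid in the frame of platter above 0.078 m or angle between carton_mid's own z axis and vertical above 0.35 rad)).
It fails at once if the turntable is spun too fast (over 2.5 rad/s) (angular speed of platter above 2.5 rad/s).
It fails at once if other goods on the counter are pushed, lifted or tipped ((distance of pill_pot from where it was at the start of the episode above 0.03 m or angle between pill_pot's own z axis and vertical above 0.35 rad) or (distance of vial from where it was at the start of the episode above 0.03 m or angle between vial's own z axis and vertical above 0.35 rad) or (distance of flat_carton from where it was at the start of the episode above 0.03 m or angle between flat_carton's own z axis and vertical above 0.35 rad) or (distance of cup from where it was at the start of the episode above 0.03 m or angle between cup's own z axis and vertical above 0.35 rad)).
It also fails if it takes over 58 s, if anything falls off the work surface, if the arm or the gripper's body presses on something with over 40 N, if the wrist force passes 120 N, or if a joint passes its speed limit or range.

## Working session

There is one attempt and no reset: what is moved stays moved. The work goes in short steps, Python scripts to look and compute and a tool call to move; the robot and the scene stay as the last step left them, time stands still between calls to the robot, and variables do not carry over. Pictures are saved under pics/ and viewed, about 8 in all and at most 12, crops included, and the job is handed in when it is done.

Besides the shell and the picture viewer there is one more tool, called after ">>>" in YAML: its name, and indented under it one key for each argument. apply_moves: Moves the arm, as the interface text tells. Its arguments: {"type":"object","properties":{"deltas":{"type":"array","items":{"type":"array","items":{"type":"number"}}},"squeeze":{"type":"number"}},"required":["deltas"]}

```bash
mkdir -p pics; ls
python3 - <<'E'
from workcell import status, vision, job, bot
import cv2
for n in("top","side"):
    im=vision.read_camera(n); cv2.imwrite(f"pics/{n}0.png",im[:,:,::-1])
    print(n,vision.get_calibration(n))
print(status.read_state())
E
```

```text
pics
top {'fov_y': 52.44916778732876, 'cx': 319.0299044044547, 'cy': 244.13183855438277, 'R': array([[-1.02884535e-03, -9.99998072e-01,  1.67254197e-03],
       [-9.90528045e-01,  7.89447802e-04, -1.37308301e-01],
       [ 1.37306716e-01, -1.79796874e-03, -9.90526947e-01]]), 't': array([-0.01980801,  0.53860642,  1.13377401])}
side {'fov_y': 54.86313750191077, 'cx': 323.4237842014844, 'cy': 240.06694876931056, 'R': array([[-0.69042062, -0.72319439,  0.01758513],
       [-0.42580749,  0.38661898, -0.81805485],
       [ 0.58481394, -0.57228982, -0.57487131]]), 't': array([0.36625832, 0.32040621, 0.68936382])}
{'time': 0.1, 'q': array([ 1.19308558e+00,  2.64680233e-01,  1.60528842e+00,  5.38436355e-06,
        1.27370906e+00, -3.69268793e-02]), 'joint_vel': array([-1.35012800e-03, -2.84968560e-03, -1.74328670e-03, -8.85286839e-04,
       -1.51342733e-03, -3.17968498e-05]), 'joint_torque': array([ 7.07328181e-04, -5.16705823e+01, -3.68589950e+01,  9.72873954e-05,
        6.09437615e-03, -5.27482005e-07]), 'tool_pos': array([0.22533667, 0.63546386, 0.19255746]), 'tcp_rot': array([-0.53264407, -3.09566735,  0.00320296]), 'wrist_force': array([ 0.39554254, -0.20883271,  0.19971845]), 'torque': array([ 0.00779255,  0.02753506, -0.00504656]), 'width': 0.9976398814154139}
```

View pics/top0.png

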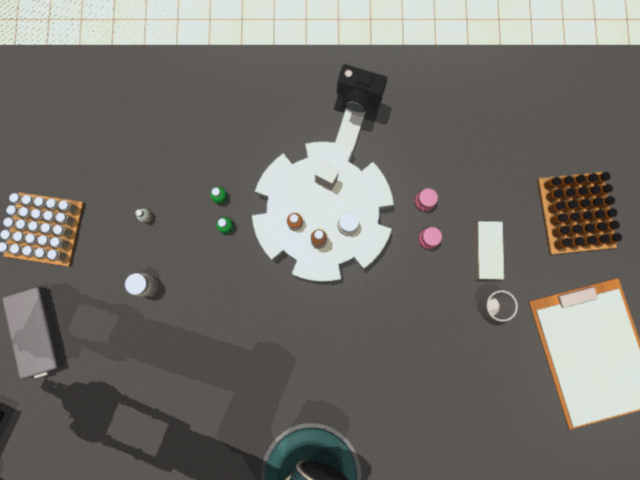

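View pics/side0.png

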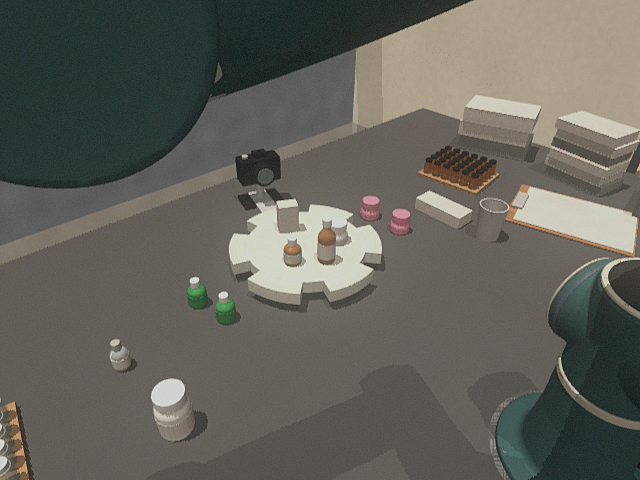

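The top view shows the platter centred near (323,211), with the camera at (360,90). There are bottles at (295,220) and (318,238). The side view puts the tall one on the robot side, so it is (318,238). Next I'll measure these properly.

```bash
cat > h.py <<'E'
from workcell import status, vision, job, bot
import cv2, numpy as np
from scipy.optimize import least_squares
def ray(n,uv,z):
    c=vision.get_calibration(n); f=240/np.tan(np.radians(c['fov_y']/2))
    R,t=c['R'],c['t']; C=-R.T@t
    d=np.c_[(np.atleast_2d(uv)-[c['cx'],c['cy']])/f,np.ones(len(np.atleast_2d(uv)))]@R
    return C+d*((z-C[2])/d[:,2])[:,None]
def proj(n,X):
    c=vision.get_calibration(n); f=240/np.tan(np.radians(c['fov_y']/2))
    p=np.atleast_2d(X)@c['R'].T+c['t']; return p[:,:2]/p[:,2:]*f+[c['cx'],c['cy']]
def rectify(im,c,half=.2,N=600,z=.05):
    # top-down picture of plane z about c; right=-y, up=+x
    s=2*half/N; g=(np.arange(N)+.5)*s-half
    X=np.stack([c[0]-np.repeat(g[:,None],N,1),c[1]-np.repeat(g[None],N,0),np.full((N,N),z)],-1).reshape(-1,3)
    m=proj("top",X).reshape(N,N,2).astype(np.float32)
    return cv2.remap(im,m,None,cv2.INTER_LINEAR)
E
python3 - <<'E'
from h import *
im=cv2.imread("pics/top0.png")
m=((im.min(2)>150)).astype(np.uint8); m[:, :245]=0;m[:,400:]=0;m[:135]=0;m[290:]=0
cs,_=cv2.findContours(m,cv2.RETR_EXTERNAL,cv2.CHAIN_APPROX_NONE)
c=max(cs,key=cv2.contourArea)[:,0]
P=ray("top",c,.05)[:,:2]
c0=ray("top",[[323,211]],.05)[0,:2]
for k in range(6):
    r=np.hypot(*(P-c0).T); Q=P[(r>.158)&(r<.185)]
    s=least_squares(lambda v:np.hypot(*(Q-v[:2]).T)-v[2],[*c0,.17],loss='soft_l1',f_scale=.002); c0=s.x[:2]
print("centre",s.x,len(Q), 'rms',np.sqrt(np.mean(s.fun**2)))
r=np.hypot(*(P-c0).T);a=np.arctan2(*(P-c0).T[::-1])
n=(r<.150)&(r>.128)
print("notch phase mod60",np.degrees(np.angle(np.mean(np.exp(6j*a[n]))))/6, n.sum())
def A(p): return p, np.degrees(np.arctan2(p[1]-c0[1],p[0]-c0[0])), np.hypot(*(p[:2]-c0))
for nm,uv,z in [("tallcap",(318,233),.155),("shortcap",(294,217),.112),("jar",(348,222),.1),("carton",(326,171),.12),("railfar",(350,112+8),.014),("camtop",(362,85),.14),("pinkA",(427,199),.04),("pinkB",(431,238),.04),("grA",(219,194),.05),("grB",(225,224),.05)]:
    print(nm,*A(ray("top",[uv],z)[0]))
big=rectify(im,c0,.3,800,.05); 
cv2.imwrite("pics/r0.png",big[:600])
E
```

```text
centre [ 0.62093593 -0.02834665  0.16931721] 306 rms 0.003270825107180164
notch phase mod60 24.405045167818646 156
tallcap [ 0.54659878 -0.01788036  0.155     ] 171.98572259022274 0.07507033740712676
shortcap [0.59031726 0.03647908 0.112     ] 115.28243448800056 0.07169294628055535
jar [ 0.58094272 -0.08651581  0.1       ] -124.50980131933402 0.07059113521458535
carton [ 0.695368  -0.0362089  0.12     ] -6.029786685329236 0.07484615807603563
railfar [ 0.86021893 -0.09937638  0.014     ] -16.53320765819418 0.24960283400277844
camtop [ 0.8928723 -0.119087   0.14     ] -18.45294073054196 0.28667611624082917
pinkA [ 0.6486865  -0.28273073  0.04      ] -83.77426527309721 0.25589324297276594
pinkB [ 0.55285461 -0.28932918  0.04      ] -104.62065298093754 0.26971641771922017
grA [0.65898956 0.22069939 0.05      ] 81.3125391770865 0.2519365218234606
grB [0.58555693 0.2043729  0.05      ] 98.64415830302103 0.23539342694024423
```

View pics/r0.png

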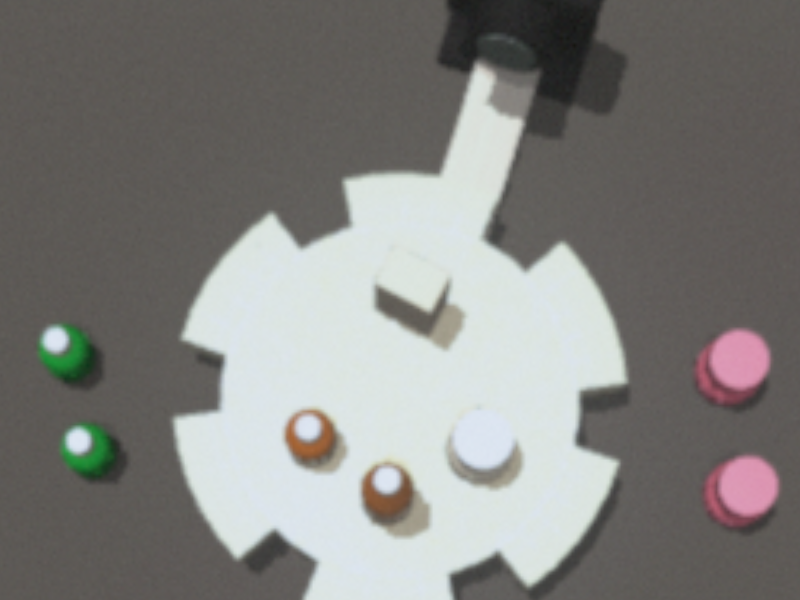

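The rectified view agrees with the fit: six notches at 24.4° mod 60, and the rail heading near -17° to -18°.

The bottle is at 172°. My plan is one anticlockwise stroke of about +170° in the notch at 84°, passing on the robot's side and away from the camera. First I'll refine the rail direction and plan the approach.

```bash
cat >> h.py <<'E'
C0=np.array([.6209,-.0283])
def rows(cur,targets):
    """cur & targets: (x,y,z,phi deg) -> tool-frame rows"""
    a=np.radians(cur[3]); o=[]
    for t in targets:
        d=np.subtract(t[:3],cur[:3])
        o.append([round(float(v),4) for v in (d[0]*np.cos(a)+d[1]*np.sin(a), d[0]*np.sin(a)-d[1]*np.cos(a), -d[2])]+[0,0,round(float(np.radians(cur[3]-t[3])),4),1])
    return o
def arc(ang,r=.158,z=.034): 
    b=np.radians(ang); return (C0[0]+r*np.cos(b),C0[1]+r*np.sin(b),z,ang-90)
E
python3 - <<'E'
from h import *
im=cv2.imread("pics/top0.png")
pts=[]
for v in range(114,136,3):
    w=np.where(im[v,325:385].min(1)>120)[0]+325
    print(v,w.min(),w.max(),np.round(ray("top",[[(w.min()+w.max())/2,v]],.014)[0],4)); pts.append(ray("top",[[(w.min()+w.max())/2,v]],.014)[0])
p=np.array(pts)-[*C0,0]
print(np.degrees(np.arctan2(p[:,1],p[:,0])))
# notch walls: angular profile at r=156
ang=np.arange(0,360,1); X=np.c_[C0[0]+.156*np.cos(np.radians(ang)),C0[1]+.156*np.sin(np.radians(ang)),np.full(360,.05)]
g=im.min(2); q=proj("top",X); dark=[g[int(round(b)),int(round(a))]<150 for a,b in q]
print([a for a,d in zip(ang,dark) if d])
cur=(.226,.636,.194,160.47); tgt=arc(84.4,z=.15)
print(tgt); 
for k,s in enumerate([1/3,2/3,1]):
    t=tuple(np.array((.226,.636,.194,160.47))*(1-s)+np.array(tgt)*s); print(rows(cur,[t]),t); cur=t
E
```

```text
114 344 352 [ 0.8762 -0.0944  0.014 ]
117 343 362 [ 0.8682 -0.1058  0.014 ]
120 342 361 [ 0.8602 -0.1032  0.014 ]
123 341 360 [ 0.8522 -0.1006  0.014 ]
126 340 360 [ 0.8443 -0.0992  0.014 ]
129 339 359 [ 0.8363 -0.0966  0.014 ]
132 338 358 [ 0.8284 -0.094   0.014 ]
135 337 357 [ 0.8205 -0.0914  0.014 ]
[-14.52383831 -17.40299381 -17.37630029 -17.3478078  -17.61342345
 -17.5914768  -17.56788753 -17.54246408]
[np.int64(16), np.int64(17), np.int64(18), np.int64(19), np.int64(20), np.int64(21), np.int64(22), np.int64(23), np.int64(24), np.int64(25), np.int64(26), np.int64(27), np.int64(28), np.int64(29), np.int64(30), np.int64(31), np.int64(32), np.int64(33), np.int64(76), np.int64(77), np.int64(78), np.int64(79), np.int64(80), np.int64(81), np.int64(82), np.int64(83), np.int64(84), np.int64(85), np.int64(86), np.int64(87), np.int64(88), np.int64(89), np.int64(90), np.int64(91), np.int64(92), np.int64(93), np.int64(136), np.int64(137), np.int64(138), np.int64(139), np.int64(140), np.int64(141), np.int64(142), np.int64(143), np.int64(144), np.int64(145), np.int64(146), np.int64(147), np.i
[... 831 characters left out ...]
27), np.int64(328), np.int64(329), np.int64(330), np.int64(331), np.int64(332), np.int64(333)]
(np.float64(0.6363180981619456), np.float64(0.12894592919712933), 0.15, -5.599999999999994)
[[-0.1854, -0.1136, 0.0147, 0, 0, 0.9662, 1]] (np.float64(0.36277269938731527), np.float64(0.46698197639904315), np.float64(0.17933333333333334), np.float64(105.11333333333336))
[[-0.1988, 0.088, 0.0147, 0, 0, 0.9662, 1]] (np.float64(0.49954539877463044), np.float64(0.29796395279808624), np.float64(0.16466666666666668), np.float64(49.75666666666668))
[[-0.0407, 0.2136, 0.0147, 0, 0, 0.9662, 1]] (np.float64(0.6363180981619456), np.float64(0.12894592919712933), np.float64(0.15), np.float64(-5.599999999999994))
```

Rail direction is -17.5° and the notch centre is 84.5°, spanning 76 to 93°. I'll approach above the notch.

>>> apply_moves:
  deltas:
    - [-0.023,-0.014,0.002,0,0,0.12,1]
    - [-0.046,-0.028,0.004,0,0,0.24,1]
    - [-0.07,-0.043,0.006,0,0,0.36,1]
    - [-0.093,-0.057,0.007,0,0,0.483,1]
    - [-0.116,-0.071,0.009,0,0,0.604,1]
    - [-0.139,-0.085,0.011,0,0,0.725,1]
    - [-0.162,-0.099,0.013,0,0,0.845,1]
    - [-0.1854,-0.1136,0.0147,0,0,0.9662,1]
  squeeze: 20

```text
time: 0.77
tool_pos: [0.3627, 0.4658, 0.1784]
tcp_rot: [-1.917, -2.489, 0.002]
wrist_force: [0.6, -0.1, -0.4]
width: -0.0
```

>>> apply_moves:
  deltas:
    - [-0.025,0.011,0.002,0,0,0.12,1]
    - [-0.05,0.022,0.004,0,0,0.24,1]
    - [-0.075,0.033,0.006,0,0,0.36,1]
    - [-0.099,0.044,0.007,0,0,0.483,1]
    - [-0.124,0.055,0.009,0,0,0.604,1]
    - [-0.149,0.066,0.011,0,0,0.725,1]
    - [-0.174,0.077,0.013,0,0,0.845,1]
    - [-0.1988,0.088,0.0147,0,0,0.9662,1]

```text
time: 1.43
tool_pos: [0.4994, 0.2967, 0.1637]
tcp_rot: [2.854, 1.313, -0.002]
wrist_force: [-0.6, 0.0, 0.9]
width: -0.001
```

>>> apply_moves:
  deltas:
    - [-0.005,0.027,0.002,0,0,0.12,1]
    - [-0.01,0.054,0.004,0,0,0.24,1]
    - [-0.015,0.08,0.006,0,0,0.36,1]
    - [-0.02,0.107,0.007,0,0,0.483,1]
    - [-0.025,0.134,0.009,0,0,0.604,1]
    - [-0.03,0.16,0.011,0,0,0.725,1]
    - [-0.036,0.187,0.013,0,0,0.845,1]
    - [-0.0407,0.2136,0.0147,0,0,0.9662,1]

```text
time: 2.1
tool_pos: [0.636, 0.1277, 0.1488]
tcp_rot: [3.137, -0.163, -0.002]
wrist_force: [0.7, 0.5, -0.6]
width: 0.0
```

>>> apply_moves:
  deltas:
    - [0,0,0,0,0,0,1]
    - [0,0,0,0,0,0,1]

```text
time: 2.27
tool_pos: [0.636, 0.1278, 0.1487]
tcp_rot: [3.138, -0.156, -0.002]
wrist_force: [-0.2, -0.0, -0.2]
width: 0.003
```

Run:
```python
from h import *
w=vision.read_camera("wrist"); s=vision.read_camera("side")
cv2.imwrite("pics/w1.png",np.hstack([cv2.resize(w,(400,300)),cv2.resize(s[150:390,160:480],(400,300))])[:,:,::-1])
```

```text
(no output)
```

View pics/w1.png

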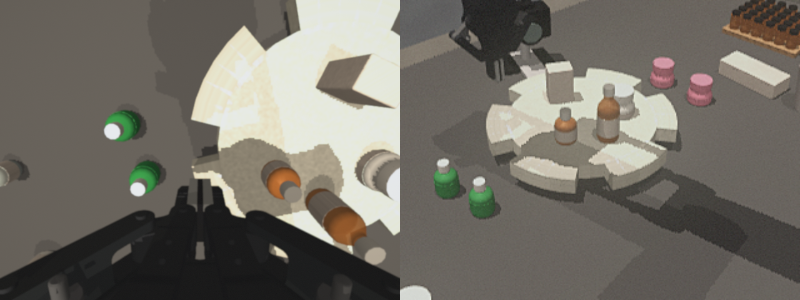

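The wrist view shows the shut fingertips above the 84° notch, between the platter and the green bottles. The side view agrees. Next I'll work out the descent and the arc rows; because the tool turns with the disc, they are the same for every call.

Run:
```python
from h import *
for st in (1.0,2.5):
    print(st,rows(arc(84.4),[arc(84.4+st*k) for k in range(1,9)]))
print("blend",rows(arc(84.4),[arc(84.4+k) for k in (1.3,2.8,4.5,6.4,8.5,10.8,13.2,15.7)]))
```

```text
1.0 [[-0.0028, 0.0, -0.0, 0, 0, -0.0175, 1], [-0.0055, 0.0001, -0.0, 0, 0, -0.0349, 1], [-0.0083, 0.0002, -0.0, 0, 0, -0.0524, 1], [-0.011, 0.0004, -0.0, 0, 0, -0.0698, 1], [-0.0138, 0.0006, -0.0, 0, 0, -0.0873, 1], [-0.0165, 0.0009, -0.0, 0, 0, -0.1047, 1], [-0.0193, 0.0012, -0.0, 0, 0, -0.1222, 1], [-0.022, 0.0015, -0.0, 0, 0, -0.1396, 1]]
2.5 [[-0.0069, 0.0002, -0.0, 0, 0, -0.0436, 1], [-0.0138, 0.0006, -0.0, 0, 0, -0.0873, 1], [-0.0206, 0.0014, -0.0, 0, 0, -0.1309, 1], [-0.0274, 0.0024, -0.0, 0, 0, -0.1745, 1], [-0.0342, 0.0037, -0.0, 0, 0, -0.2182, 1], [-0.0409, 0.0054, -0.0, 0, 0, -0.2618, 1], [-0.0475, 0.0073, -0.0, 0, 0, -0.3054, 1], [-0.054, 0.0095, -0.0, 0, 0, -0.3491, 1]]
blend [[-0.0036, 0.0, -0.0, 0, 0, -0.0227, 1], [-0.0077, 0.0002, -0.0, 0, 0, -0.0489, 1], [-0.0124, 0.0005, -0.0, 0, 0, -0.0785, 1], [-0.0176, 0.001, -0.0, 0, 0, -0.1117, 1], [-0.0234, 0.0017, -0.0, 0, 0, -0.1484, 1], [-0.0296, 0.0028, -0.0, 0, 0, -0.1885, 1], [-0.0361, 0.0042, -0.0, 0, 0, -0.2304, 1], [-0.0428, 0.0059, -0.0, 0, 0, -0.274, 1]]
```

>>> apply_moves:
  deltas:
    - [0,0,0.029,0,0,0,1]
    - [0,0,0.058,0,0,0,1]
    - [0,0,0.087,0,0,0,1]
    - [0,0,0.105,0,0,0,1]
    - [0,0,0.116,0,0,0,1]
    - [0,0,0.116,0,0,0,1]

```text
time: 2.87
tool_pos: [0.6325, 0.1297, 0.0304]
tcp_rot: [3.137, -0.15, -0.009]
wrist_force: [-0.2, 0.3, 0.4]
width: -0.001
```

>>> apply_moves:
  deltas:
    - [-0.0028,0,0,0,0,-0.0175,1]
    - [-0.0055,0.0001,0,0,0,-0.035,1]
    - [-0.0083,0.0002,0,0,0,-0.0524,1]
    - [-0.011,0.0004,0,0,0,-0.07,1]
    - [-0.0138,0.0006,0,0,0,-0.0873,1]
    - [-0.0165,0.0009,0,0,0,-0.1047,1]
    - [-0.0193,0.0012,0,0,0,-0.1222,1]
    - [-0.022,0.0015,0,0,0,-0.1396,1]

```text
time: 3.53
tool_pos: [0.6136, 0.1297, 0.0339]
tcp_rot: [-3.141, -0.068, -0.0]
wrist_force: [0.2, 2.0, -0.2]
width: -0.001
```

>>> apply_moves:
  deltas:
    - [-0.0036,0,0,0,0,-0.0227,1]
    - [-0.0077,0.0002,0,0,0,-0.0489,1]
    - [-0.0124,0.0005,0,0,0,-0.0785,1]
    - [-0.0176,0.001,0,0,0,-0.1117,1]
    - [-0.0234,0.0017,0,0,0,-0.1484,1]
    - [-0.0296,0.0028,0,0,0,-0.1885,1]
    - [-0.0361,0.0042,0,0,0,-0.2304,1]
    - [-0.0428,0.0059,0,0,0,-0.274,1]

```text
time: 4.2
tool_pos: [0.5708, 0.122, 0.0336]
tcp_rot: [-3.102, -0.499, 0.0]
wrist_force: [-0.0, -0.2, -0.7]
width: 0.003
```

>>> apply_moves:
  deltas:
    - [-0.0069,0.0002,0,0,0,-0.0436,1]
    - [-0.0138,0.0006,0,0,0,-0.0873,1]
    - [-0.0206,0.0014,0,0,0,-0.1309,1]
    - [-0.0274,0.0024,0,0,0,-0.1745,1]
    - [-0.0342,0.0037,0,0,0,-0.2182,1]
    - [-0.0409,0.0054,0,0,0,-0.2618,1]
    - [-0.0475,0.0073,0,0,0,-0.3054,1]
    - [-0.054,0.0095,0,0,0,-0.3491,1]

```text
time: 4.87
tool_pos: [0.5224, 0.0961, 0.0336]
tcp_rot: [-2.968, -1.03, 0.0]
wrist_force: [0.2, 0.4, -0.8]
width: -0.0
```

Run:
```python
from h import *
p=status.read_state()['tool_pos'][:2]-C0; print(np.degrees(np.arctan2(p[1],p[0])),np.hypot(*p))
t=vision.read_camera("top"); s=vision.read_camera("side")
cv2.imwrite("pics/p2.png",np.hstack([cv2.resize(t[110:310,210:430],(400,364)),cv2.resize(s[150:350,180:400],(400,364))])[:,:,::-1])
```

```text
128.38242424419622 0.1586861914399235
```

View pics/p2.png

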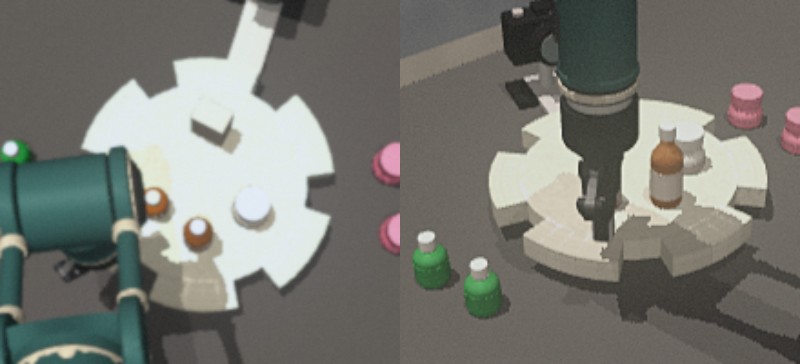

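The exhibits and notches have not moved, although the tip reads 128° at radius 158 mm. That doesn't add up, so I'll check where the tip really is.

Run:
```python
from h import *
s0=status.read_state(); print({k:np.round(v,3) for k,v in s0.items()})
P=s0['tool_pos']; print("tip px side",proj("side",P),"top",proj("top",P), proj("side",P+[0,0,.03]))
t=vision.read_camera("top"); s=vision.read_camera("side"); w=vision.read_camera("wrist")
for n,im in(("top",t),("side",s)): 
    u=proj(n,P)[0].astype(int); cv2.circle(im,tuple(map(int,u)),2,(255,0,0),1)
a=cv2.resize(t[150:300,220:420],(400,300),interpolation=2); b=cv2.resize(s[200:320,220:380],(400,300),interpolation=2)
cv2.imwrite("pics/p3.png",np.vstack([np.hstack([a,b]),np.hstack([cv2.resize(w,(400,300)),rectify(t,C0,.2,300,.05).repeat(1,0) , np.zeros((300,100,3),np.uint8)])])[:,:,::-1])
```

```text
{'time': np.float64(4.967), 'q': array([ 0.135,  0.151,  2.06 , -0.   ,  0.932,  1.04 ]), 'joint_vel': array([ 0.003,  0.013, -0.024,  0.006, -0.011,  0.056]), 'joint_torque': array([-1.4200e-01, -3.9837e+01, -3.0873e+01, -4.0000e-02,  3.1000e-02,
       -4.1800e-01]), 'tool_pos': array([0.522, 0.096, 0.033]), 'tcp_rot': array([-2.969e+00, -1.026e+00,  2.000e-03]), 'wrist_force': array([-0.608, -0.195,  0.23 ]), 'torque': array([-0.016, -0.034,  0.01 ]), 'width': np.float64(-0.002)}
tip px side [[291.94472347 294.29236788]] top [[270.77797805 251.31451255]] [[291.61372995 282.76421554]]
```

View pics/p3.png

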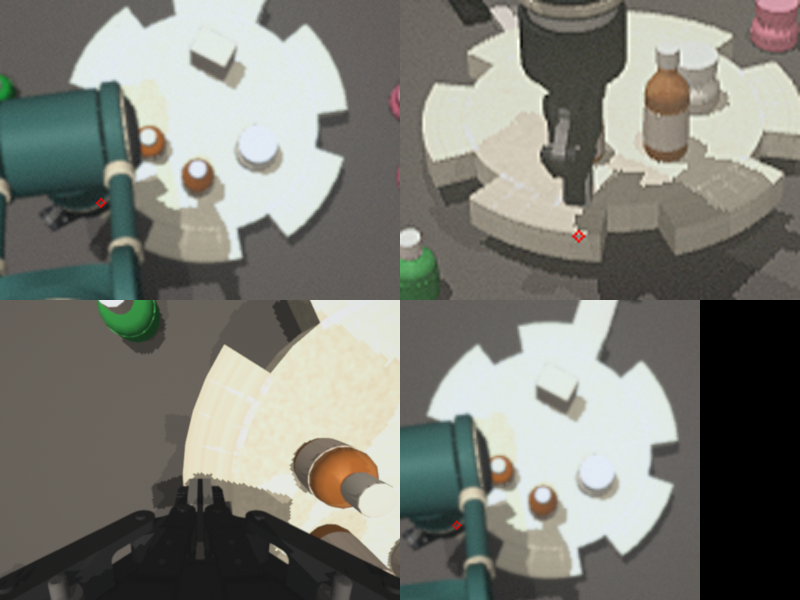

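Run:
```python
from h import *
P=np.array([.636,.1278,.1487]); u=proj("side",P)[0]; print("w1 crop px of TCP",400+(u[0]-160)*1.25,(u[1]-150)*1.25, "z+.03",(proj("side",P+[0,0,.03])[0][1]-150)*1.25)
c=vision.get_calibration("wrist"); T=np.linalg.inv(np.array(c['tool_from_camera'])); f=240/np.tan(np.radians(c['fov_y']/2))
for z in (0,-.01,-.02,-.03,-.04):
    for y in (0,.0145):
        p=T@[0,y,z,1]; print(z,y,(p[:2]/p[2]*f+[c['cx'],c['cy']])/1.6)
# camera position and depth test along ray: side camera centre
cc=vision.get_calibration("side"); print(-cc['R'].T@cc['t'])
s=vision.read_camera("side"); w=vision.read_camera("wrist")
cv2.imwrite("pics/p4.png",np.hstack([cv2.resize(s[250:320,255:325],(400,400),interpolation=0),cv2.resize(w[240:420,230:410],(400,400),interpolation=2)])[:,:,::-1])
```

```text
w1 crop px of TCP 500.1311344527302 98.08611029453675 z+.03 81.78390258615724
0 0 [199.47123889 170.30809181]
0 0.0145 [217.21271075 170.29874096]
-0.01 0 [199.4507295  174.87200829]
-0.01 0.0145 [218.13086544 174.86218207]
-0.02 0 [199.42792866 179.94583547]
-0.02 0.0145 [219.15160284 179.93548304]
-0.03 0 [199.40242964 185.6200855 ]
-0.03 0.0145 [220.2931321  185.60914743]
-0.04 0 [199.37372336 192.00803969]
-0.04 0.0145 [221.57824303 191.99644592]
[-0.0138459   0.53551674  0.65196463]
```

View pics/p4.png

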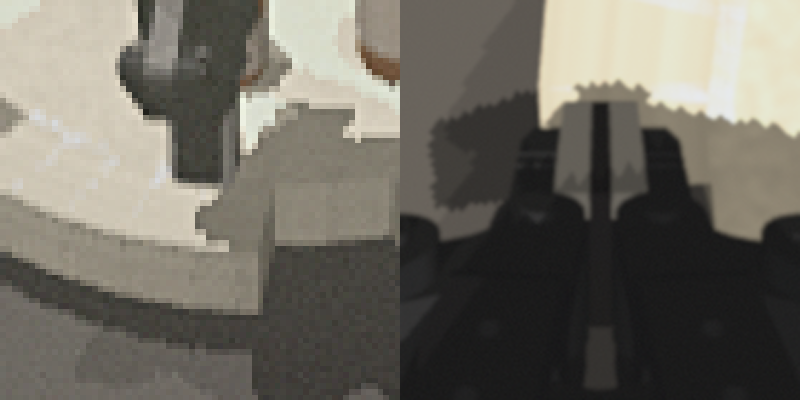

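The camera views agree: the visible fingertip ends about 20 to 30 mm short of the stated TCP. The tip has therefore been gliding about 1.5 cm above the disc, with no push and nothing moved. I'll raise, go back over the 84° notch, and go down with TCP z at about 0.008. That stays above the counter whichever tip position is right.

Run:
```python
from h import *
cur=arc(128.1); print(rows(cur,[arc(128.1-5.4625*k,z=.1) for k in range(1,9)]))
```

```text
[[0.015, 0.0007, -0.066, 0, 0, 0.0953, 1], [0.0299, 0.0029, -0.066, 0, 0, 0.1907, 1], [0.0446, 0.0064, -0.066, 0, 0, 0.286, 1], [0.0588, 0.0114, -0.066, 0, 0, 0.3814, 1], [0.0725, 0.0176, -0.066, 0, 0, 0.4767, 1], [0.0855, 0.0252, -0.066, 0, 0, 0.572, 1], [0.0978, 0.0339, -0.066, 0, 0, 0.6674, 1], [0.1092, 0.0438, -0.066, 0, 0, 0.7627, 1]]
```

>>> apply_moves:
  deltas:
    - [0,0,-0.025,0,0,0,1]
    - [0,0,-0.05,0,0,0,1]
    - [0,0,-0.066,0,0,0,1]

```text
time: 5.47
tool_pos: [0.5242, 0.0966, 0.1016]
tcp_rot: [2.969, 1.025, 0.003]
wrist_force: [1.4, -0.3, -0.7]
width: -0.001
```

>>> apply_moves:
  deltas:
    - [0.015,0.0007,0,0,0,0.0953,1]
    - [0.0299,0.0029,0,0,0,0.1907,1]
    - [0.0446,0.0064,0,0,0,0.286,1]
    - [0.0588,0.0114,0,0,0,0.3814,1]
    - [0.0725,0.0176,0,0,0,0.4767,1]
    - [0.0855,0.0252,0,0,0,0.572,1]
    - [0.0978,0.0339,0,0,0,0.6674,1]
    - [0.1092,0.0438,0,0,0,0.7627,1]

```text
time: 6.13
tool_pos: [0.6369, 0.1299, 0.0995]
tcp_rot: [-3.137, 0.16, 0.0]
wrist_force: [0.1, -0.2, 0.3]
width: 0.001
```

>>> apply_moves:
  deltas:
    - [0,0,0.025,0,0,0,1]
    - [0,0,0.05,0,0,0,1]
    - [0,0,0.066,0,0,0,1]
    - [0,0,0.08,0,0,0,1]
    - [0,0,0.087,0,0,0,1]
    - [0,0,0.092,0,0,0,1]
    - [0,0,0.092,0,0,0,1]
    - [0,0,0.092,0,0,0,1]

```text
time: 6.8
tool_pos: [0.6366, 0.1294, 0.0084]
tcp_rot: [-3.138, 0.153, -0.002]
wrist_force: [0.2, -0.8, 0.4]
width: 0.001
```

>>> apply_moves:
  deltas:
    - [-0.0028,0,0,0,0,-0.0175,1]
    - [-0.0055,0.0001,0,0,0,-0.035,1]
    - [-0.0083,0.0002,0,0,0,-0.0524,1]
    - [-0.011,0.0004,0,0,0,-0.07,1]
    - [-0.0138,0.0006,0,0,0,-0.0873,1]
    - [-0.0165,0.0009,0,0,0,-0.1047,1]
    - [-0.0193,0.0012,0,0,0,-0.1222,1]
    - [-0.022,0.0015,0,0,0,-0.1396,1]

```text
time: 7.47
tool_pos: [0.6141, 0.1299, 0.0079]
tcp_rot: [-3.141, -0.068, -0.002]
wrist_force: [1.6, -0.1, 1.0]
width: 0.001
```

>>> apply_moves:
  deltas:
    - [-0.0028,0,0,0,0,-0.0175,1]
    - [-0.0055,0.0001,0,0,0,-0.035,1]
    - [-0.0083,0.0002,0,0,0,-0.0524,1]
    - [-0.011,0.0004,0,0,0,-0.07,1]
    - [-0.0138,0.0006,0,0,0,-0.0873,1]
    - [-0.0165,0.0009,0,0,0,-0.1047,1]
    - [-0.0193,0.0012,0,0,0,-0.1222,1]
    - [-0.022,0.0015,0,0,0,-0.1396,1]

```text
time: 8.13
tool_pos: [0.5917, 0.1274, 0.0077]
tcp_rot: [-3.128, -0.287, -0.0]
wrist_force: [1.3, 0.7, 0.8]
width: 0.001
```

Run:
```python
from h import *
p=status.read_state()['tool_pos'][:2]-C0; print(np.degrees(np.arctan2(p[1],p[0])),np.hypot(*p))
t=vision.read_camera("top"); s=vision.read_camera("side")
cv2.imwrite("pics/p5.png",np.hstack([cv2.resize(t[110:310,210:430],(400,364)),cv2.resize(s[180:320,210:364],(400,364))])[:,:,::-1])
```

```text
100.61680143190661 0.15840676354144606
```

View pics/p5.png

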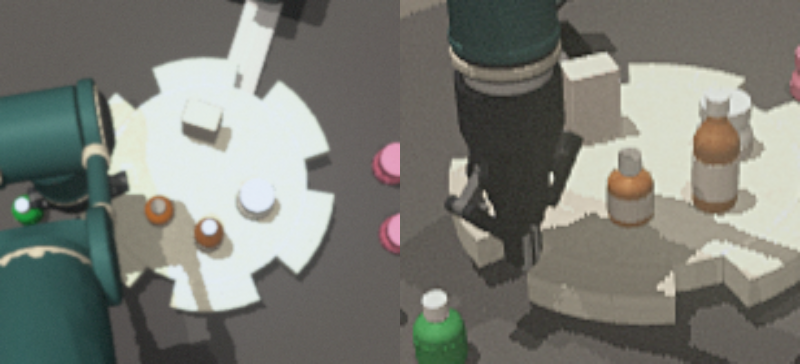

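The finger is now in the notch and the disc is turning, with the bottles visibly advanced. I'll continue along the arc.

>>> apply_moves:
  deltas:
    - [-0.0036,0,0,0,0,-0.0227,1]
    - [-0.0077,0.0002,0,0,0,-0.0489,1]
    - [-0.0124,0.0005,0,0,0,-0.0785,1]
    - [-0.0176,0.001,0,0,0,-0.1117,1]
    - [-0.0234,0.0017,0,0,0,-0.1484,1]
    - [-0.0296,0.0028,0,0,0,-0.1885,1]
    - [-0.0361,0.0042,0,0,0,-0.2304,1]
    - [-0.0428,0.0059,0,0,0,-0.274,1]

```text
time: 8.9
tool_pos: [0.5505, 0.114, 0.0076]
tcp_rot: [-3.059, -0.714, 0.0]
wrist_force: [0.4, 0.9, -0.3]
width: 0.001
```

>>> apply_moves:
  deltas:
    - [-0.0069,0.0002,0,0,0,-0.0436,1]
    - [-0.0138,0.0006,0,0,0,-0.0873,1]
    - [-0.0206,0.0014,0,0,0,-0.1309,1]
    - [-0.0274,0.0024,0,0,0,-0.1745,1]
    - [-0.0342,0.0037,0,0,0,-0.2182,1]
    - [-0.0409,0.0054,0,0,0,-0.2618,1]
    - [-0.0475,0.0073,0,0,0,-0.3054,1]
    - [-0.054,0.0095,0,0,0,-0.3491,1]

```text
time: 9.57
tool_pos: [0.5058, 0.0817, 0.0075]
tcp_rot: [-2.888, -1.234, 0.001]
wrist_force: [0.2, 1.9, 1.3]
width: 0.0
```

>>> apply_moves:
  deltas:
    - [-0.0069,0.0002,0,0,0,-0.0436,1]
    - [-0.0138,0.0006,0,0,0,-0.0873,1]
    - [-0.0206,0.0014,0,0,0,-0.1309,1]
    - [-0.0274,0.0024,0,0,0,-0.1745,1]
    - [-0.0342,0.0037,0,0,0,-0.2182,1]
    - [-0.0409,0.0054,0,0,0,-0.2618,1]
    - [-0.0475,0.0073,0,0,0,-0.3054,1]
    - [-0.054,0.0095,0,0,0,-0.3491,1]

```text
time: 10.23
tool_pos: [0.4749, 0.0361, 0.0074]
tcp_rot: [-2.63, -1.717, 0.002]
wrist_force: [-0.5, 0.7, 0.2]
width: -0.003
```

>>> apply_moves:
  deltas:
    - [-0.0069,0.0002,0,0,0,-0.0436,1]
    - [-0.0138,0.0006,0,0,0,-0.0873,1]
    - [-0.0206,0.0014,0,0,0,-0.1309,1]
    - [-0.0274,0.0024,0,0,0,-0.1745,1]
    - [-0.0342,0.0037,0,0,0,-0.2182,1]
    - [-0.0409,0.0054,0,0,0,-0.2618,1]
    - [-0.0475,0.0073,0,0,0,-0.3054,1]
    - [-0.054,0.0095,0,0,0,-0.3491,1]

```text
time: 10.9
tool_pos: [0.4615, -0.0171, 0.0073]
tcp_rot: [-2.291, -2.147, 0.002]
wrist_force: [-0.9, 1.8, 0.5]
width: 0.002
```

>>> apply_moves:
  deltas:
    - [-0.0069,0.0002,0,0,0,-0.0436,1]
    - [-0.0138,0.0006,0,0,0,-0.0873,1]
    - [-0.0206,0.0014,0,0,0,-0.1309,1]
    - [-0.0274,0.0024,0,0,0,-0.1745,1]
    - [-0.0342,0.0037,0,0,0,-0.2182,1]
    - [-0.0409,0.0054,0,0,0,-0.2618,1]
    - [-0.0475,0.0073,0,0,0,-0.3054,1]
    - [-0.054,0.0095,0,0,0,-0.3491,1]

```text
time: 11.57
tool_pos: [0.4672, -0.0716, 0.0072]
tcp_rot: [-1.883, -2.511, 0.002]
wrist_force: [0.1, 1.1, 0.4]
width: -0.001
```

>>> apply_moves:
  deltas:
    - [-0.0069,0.0002,0,0,0,-0.0436,1]
    - [-0.0138,0.0006,0,0,0,-0.0873,1]
    - [-0.0206,0.0014,0,0,0,-0.1309,1]
    - [-0.0274,0.0024,0,0,0,-0.1745,1]
    - [-0.0342,0.0037,0,0,0,-0.2182,1]
    - [-0.0409,0.0054,0,0,0,-0.2618,1]
    - [-0.0475,0.0073,0,0,0,-0.3054,1]
    - [-0.054,0.0095,0,0,0,-0.3491,1]

```text
time: 12.23
tool_pos: [0.4912, -0.1208, 0.0071]
tcp_rot: [-1.418, -2.8, 0.001]
wrist_force: [-1.8, -0.1, 1.0]
width: 0.0
```

>>> apply_moves:
  deltas:
    - [-0.0069,0.0002,0,0,0,-0.0436,1]
    - [-0.0138,0.0006,0,0,0,-0.0873,1]
    - [-0.0206,0.0014,0,0,0,-0.1309,1]
    - [-0.0274,0.0024,0,0,0,-0.1745,1]
    - [-0.0342,0.0037,0,0,0,-0.2182,1]
    - [-0.0409,0.0054,0,0,0,-0.2618,1]
    - [-0.0475,0.0073,0,0,0,-0.3054,1]
    - [-0.054,0.0095,0,0,0,-0.3491,1]

```text
time: 12.9
tool_pos: [0.5307, -0.1589, 0.007]
tcp_rot: [-0.91, -3.003, 0.0]
wrist_force: [-1.6, 0.5, 0.4]
width: -0.003
```

Run:
```python
from h import *
s0=status.read_state(); print(s0['q']); p=s0['tool_pos'][:2]-C0; print(np.degrees(np.arctan2(p[1],p[0])),np.hypot(*p))
t=vision.read_camera("top"); s=vision.read_camera("side")
cv2.imwrite("pics/t6.png",t[:,:,::-1])
cv2.imwrite("pics/p6.png",np.hstack([cv2.resize(t[50:310,190:450],(400,400)),cv2.resize(s[140:320,210:390],(400,400))])[:,:,::-1])
```

```text
[-3.35532929e-01  2.28890590e-01  2.02449494e+00 -5.15385543e-04
  8.91406576e-01 -1.31751338e+00]
-124.64639897236232 0.15869163326645602
```

View pics/p6.png

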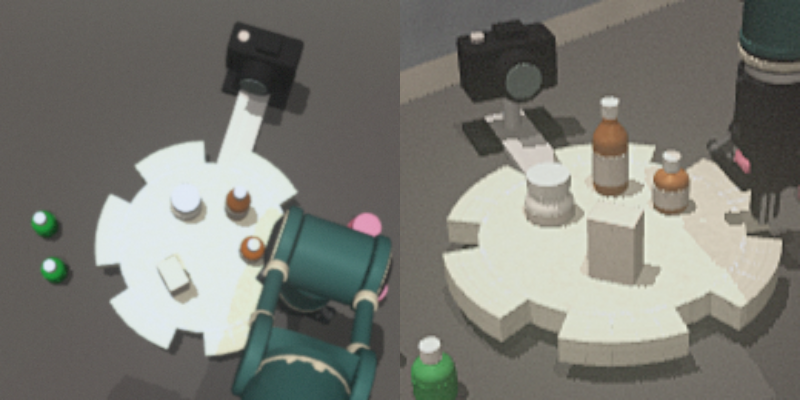

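Run:
```python
from h import *
im=cv2.imread("pics/t6.png")
p=ray("top",[[346,173.5]],.155)[0,:2]-C0; print(np.degrees(np.arctan2(p[1],p[0])),np.hypot(*p))
ang=np.arange(0,360,1); X=np.c_[C0[0]+.156*np.cos(np.radians(ang)),C0[1]+.156*np.sin(np.radians(ang)),np.full(360,.05)]
g=im.min(2); q=proj("top",X); print([int(a) for a,(u,v) in zip(ang,q) if g[int(round(v)),int(round(u))]<150])
print(rows(arc(0),[arc(k) for k in (2.4,4.8,7.2,9.5,11.7,13.7,15.5,17)]));print(rows(arc(0),[arc(k) for k in (1.4,2.7,3.9,5,6,6.8,7.4,7.8)]))
```

```text
-41.31998842295333 0.07781894363426647
[41, 42, 43, 44, 45, 46, 47, 48, 49, 50, 51, 52, 53, 54, 55, 56, 57, 58, 59, 101, 102, 103, 104, 105, 106, 107, 108, 109, 110, 111, 112, 113, 114, 115, 116, 117, 118, 119, 161, 162, 163, 164, 165, 166, 167, 168, 169, 170, 171, 172, 173, 174, 175, 176, 177, 178, 179, 180, 206, 207, 208, 209, 210, 211, 212, 213, 214, 215, 216, 217, 218, 219, 220, 221, 222, 223, 224, 225, 226, 227, 228, 229, 230, 231, 232, 233, 234, 235, 236, 237, 238, 239, 240, 241, 242, 243, 244, 245, 246, 247, 248, 249, 250, 251, 252, 253, 254, 255, 256, 257, 258, 259, 260, 261, 262, 263, 264, 265, 266, 267, 268, 269, 270, 271, 272, 273, 274, 275, 276, 277, 278, 279, 280, 281, 282, 283, 284, 285, 286, 287, 288, 289, 290, 291, 292, 293, 294, 295, 296, 297, 298, 299, 351, 352, 353, 354, 355, 356, 357, 358, 359]
[[-0.0066, 0.0001, -0.0, 0, 0, -0.0419, 1], [-0.0132, 0.0006, -0.0, 0, 0, -0.0838, 1], [-0.0198, 0.0012, -0.0, 0, 0, -0.1257, 1], [-0.0261, 0.0022, -0.0, 0, 0, -0.1658, 1], [-0.032, 0.0033, -0.0, 0, 0, -0.2042, 1], [-0.0374, 0.0045, -0.0, 0, 0, -0.2391, 1], [-0.0422, 0.0057, -0.0, 0, 0, -0.2705, 1], [-0.0462, 0.0069, -0.0, 0, 0, -0.2967, 1]]
[[-0.0039, 0.0, -0.0, 0, 0, -0.0244, 1], [-0.0074, 0.0002, -0.0, 0, 0, -0.0471, 1], [-0.0107, 0.0004, -0.0, 0, 0, -0.0681, 1], [-0.0138, 0.0006, -0.0, 0, 0, -0.0873, 1], [-0.0165, 0.0009, -0.0, 0, 0, -0.1047, 1], [-0.0187, 0.0011, -0.0, 0, 0, -0.1187, 1], [-0.0203, 0.0013, -0.0, 0, 0, -0.1292, 1], [-0.0214, 0.0015, -0.0, 0, 0, -0.1361, 1]]
```

The notch phase shows the disc has turned 145.5°, which puts the bottle at -42.5°. Cap sighting gives -41.3°. About 24.5° remain, ending slowly.

>>> apply_moves:
  deltas:
    - [-0.0066,0.0001,0,0,0,-0.0419,1]
    - [-0.0132,0.0006,0,0,0,-0.0838,1]
    - [-0.0198,0.0012,0,0,0,-0.1257,1]
    - [-0.0261,0.0022,0,0,0,-0.1658,1]
    - [-0.032,0.0033,0,0,0,-0.2042,1]
    - [-0.0374,0.0045,0,0,0,-0.2391,1]
    - [-0.0422,0.0057,0,0,0,-0.2705,1]
    - [-0.0462,0.0069,0,0,0,-0.2967,1]

```text
time: 13.67
tool_pos: [0.5732, -0.1785, 0.007]
tcp_rot: [-0.46, -3.105, -0.0]
wrist_force: [-1.4, -0.2, -0.6]
width: 0.004
```

>>> apply_moves:
  deltas:
    - [-0.0039,0,0,0,0,-0.0244,1]
    - [-0.0074,0.0002,0,0,0,-0.0471,1]
    - [-0.0107,0.0004,0,0,0,-0.0681,1]
    - [-0.0138,0.0006,0,0,0,-0.0873,1]
    - [-0.0165,0.0009,0,0,0,-0.1047,1]
    - [-0.0187,0.0011,0,0,0,-0.1187,1]
    - [-0.02,0.0013,0,0,0,-0.127,1]
    - [-0.02,0.0013,0,0,0,-0.127,1]

```text
time: 14.33
tool_pos: [0.5945, -0.1836, 0.0078]
tcp_rot: [0.263, 3.13, -0.0]
wrist_force: [-0.1, 0.2, 0.7]
width: 0.004
```

```bash
cat > m.py <<'E'
from h import *
import sys
s0=status.read_state(); p=s0['tool_pos'][:2]-C0; print(np.degrees(np.arctan2(p[1],p[0])),np.hypot(*p),s0['q'])
t=vision.read_camera("top"); cv2.imwrite(sys.argv[1],t[:,:,::-1])
ang=np.arange(-10,191,1); X=np.c_[C0[0]+.156*np.cos(np.radians(ang)),C0[1]+.156*np.sin(np.radians(ang)),np.full(201,.05)]
g=t.min(2); q=proj("top",X); d=[int(a) for a,(u,v) in zip(ang,q) if g[int(round(v)),int(round(u))]<150]
print([(int(r[0]),int(r[-1]),(r[0]+r[-1])/2) for r in np.split(d,np.where(np.diff(d)>1)[0]+1)])
# amber blob
h=cv2.cvtColor(t,cv2.COLOR_RGB2HSV); m=((h[...,0]<18)&(h[...,1]>110)&(h[...,2]>50)).astype(np.uint8); m[:120]=0;m[300:]=0;m[:,:240]=0;m[:,405:]=0
print([ (s[4],np.round(c,1)) for s,c in zip(*cv2.connectedComponentsWithStats(m)[2:]) if s[4]>25])
E
python3 m.py pics/t7.png
```

```text
-99.6570375220382 0.15751197764989247 [-3.39594707e-01  3.38448514e-01  1.87784981e+00  9.00475451e-05
  9.24659429e-01 -1.74303695e+00]
[(7, 24, np.float64(15.5)), (66, 84, np.float64(75.0)), (127, 144, np.float64(135.5)), (187, 190, np.float64(188.5))]
[(np.int32(307010), array([319.5, 239.5])), (np.int32(102), array([331.1, 174.9])), (np.int32(88), array([352. , 199.8]))]
```

The notch phase gives a turn of 170.8°, so the bottle is at about -17.2° against the rail at -17.5°. I'll back off 10 mm inside the notch, lift, and retreat radially outward.

>>> apply_moves:
  deltas:
    - [0.004,0,0,0,0,0,1]
    - [0.01,0,0,0,0,0,1]
    - [0.01,0,0,0,0,0,1]
    - [0.01,0,-0.025,0,0,0,1]
    - [0.01,0,-0.06,0,0,0,1]
    - [0.01,0,-0.1,0,0,0,1]
    - [0.01,0,-0.14,0,0,0,1]
    - [0.01,0,-0.18,0,0,0,1]

```text
time: 15.05
tool_pos: [0.5834, -0.1816, 0.1894]
tcp_rot: [-0.264, -3.13, -0.0]
wrist_force: [0.9, 0.2, -0.3]
width: -0.002
```

>>> apply_moves:
  deltas:
    - [0,-0.03,0,0,0,0,1]
    - [0,-0.065,0,0,0,0,1]
    - [0,-0.1,0,0,0,0,1]
    - [0,-0.14,0,0,0,0,1]
    - [0,-0.18,0,0,0,0,1]
    - [0,-0.21,0,0,0,0,1]
    - [0,-0.22,0,0,0,0,1]
    - [0,-0.22,0,0,0,0,1]

```text
time: 15.72
tool_pos: [0.5462, -0.4013, 0.1875]
tcp_rot: [-0.269, -3.13, 0.001]
wrist_force: [-0.1, 0.3, -0.4]
width: -0.001
```

```bash
python3 m.py pics/t8.png
python3 - <<'E'
from h import *
t=cv2.imread("pics/t8.png"); s=vision.read_camera("side")[:,:,::-1]
cv2.imwrite("pics/p8.png",np.hstack([cv2.resize(t[50:350,110:540],(430,300)),cv2.resize(s[130:400,100:460],(370,300))]))
E
```

```text
-101.32555071580711 0.38043570190074233 [-6.70204557e-01  2.72662224e-01  1.60473548e+00 -4.22431542e-04
  1.26399771e+00 -2.06930153e+00]
[(7, 24, np.float64(15.5)), (66, 84, np.float64(75.0)), (127, 144, np.float64(135.5)), (187, 190, np.float64(188.5))]
[(np.int32(307013), array([319.5, 239.5])), (np.int32(100), array([331.1, 174.9])), (np.int32(87), array([351.9, 199.8]))]
```

View pics/p8.png

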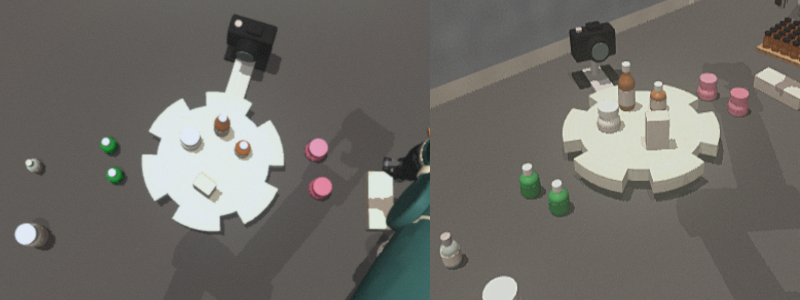

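Run:
```python
from h import *
a=np.radians(17.5); R=np.array([[np.cos(a),-np.sin(a)],[np.sin(a),np.cos(a)]])
for uv,z in (((331.1,174.9),.11),((333,168),.155)): print(R@(ray("top",[uv],z)[0,:2]-C0))
job.finish_job()
```

```text
[0.07095999 0.00164681]
[ 0.07453638 -0.00039892]
the job is handed in; nothing more can be done
```

The tall bottle now stands in front of the lens, and the job is handed in at about 16 s of the 58 s allowed. I pushed the turntable about 171° anticlockwise with the shut fingertips in one rim notch, then backed off, lifted and moved the hand away.

**Bottle position:** two sightings in the last top picture put it 71–75 mm from the axis, within 2 mm of the lens line (14 mm allowed).

**Turntable still:** the notch angles read the same before and after I took the hand away.

**Exhibits and other goods:** all four exhibits stand upright on the disc. The bystanders I could see looked undisturbed, but I judged that by eye. The arm hid part of the right side of the last picture, so the cup was not clearly seen. The hand crossed that side with its tip reading about 0.19 m up, well above the cup and flat carton, and I felt no contact.

**First stroke missed:** the pictures showed the real fingertips ending about 20–30 mm short of the stated tool point, so the first stroke passed above the disc without touching it. I repeated it lower. That stroke turned the disc, with wrist forces of about 2 N or less at the end of each move.

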